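# Weigh the largest sprocket off the rack

## Robot

A 7-joint arm with a two-finger parallel gripper is mounted at the origin on the work surface. World frame = base frame: x ahead of the robot, y to its left, z up, the work surface at z = 0. Lengths are in m, angles in rad, forces in N, time in s.
With the tool pointing down it reaches from about 0.425 to 0.8 m from the base axis. Payload 8.3 kg.
Tool frame: the origin (TCP) lies on the centre line of the jaws, within the pads' length; the fingertips stand 14 mm ahead of it and the grasp point (between the pads) lies 5 mm behind it; z points along the fingers, y is the line along which they close (so a half turn about z gives the same grasp; the last joint's range is limited). The gripper opens to 85 mm and grips with 20 to 120 N. Pads are 22 mm wide; open, the fingers measure 114 mm over their backs; the gripper's body (76 mm by 85 mm) begins 54 mm behind the grasp point. The pads swing forward as they close: fully open they stand 13 mm farther back than shut.
Start: joints at [-1.29, 0.383, 0.016, 1.37, -0.006, 1.388, -0.046], TCP at [0.211, 0.588, 0.245] pointing down, gripper open.
Joint ranges: [-2.95, 2.95], [-0.25, 2.06], [-1.52, 1.56], [0.18, 2.33], [-1.44, 4.58], [0.02, 2.06], [-3.01, 3.01]. Speed limits (rad/s): [2.39, 2.39, 3.01, 3.01, 3.14, 3.14, 3.14].

## Interface

Orientations are given as a unit quaternion [w, x, y, z].
In Python, from rig import env, kin, sense, imaging gives the robot as it stands. Calls block until the motion is done:
- env.goto(position, orientation): joint-space move of the TCP to a pose.
- env.servo_line(position, ori=None, vel=0.15, contact_N=None): straight line of the TCP; ori=None keeps the orientation; vel is the mean speed in m/s. With contact_N (N) it stops when the force on the tool has changed by that much, and returns True; else False.
- env.move_j(angles): joint-space move.
- env.gripper_open() and env.clamp(squeeze=None): open the fingers fully, or close them until they stop; squeeze is the grip in N (None keeps the last).
- env.sleep(seconds).
- kin.ik(position, orientation): joint angles nearest the present ones, or None.
- sense(): the state.
- imaging.camera(name): name is "scene" or "top" or "wrist"; returns the picture (400x640x3 uint8, blue, green, red); there is no depth.
- imaging.calibration(name): a dict with "camera_matrix" (3x3 intrinsics, pixels), "rvec" (rotation vector, rad) and "tvec" (3), from world to camera coordinates, as OpenCV has them. Camera axes: x right, y down, z forward; pixel columns grow to the right and rows downward; lengths in m; the calibration is good to about 2 mm. A picture is of the moment at which its call begins: read the wrist's pose just before it. calibration takes no time and is no camera call; for the wrist camera it gives the pose at the moment of the call.
A pose or a line that the arm cannot do raises env.IKError and nothing moves.
- env.close_job(): hands the job in; it is judged then, once.
The state is a dict: "t": time; "q": joint angles; "joint_vel": joint speeds; "joint_torque": joint torques, N m; "tcp_pos": TCP position; "orientation": TCP orientation; "wrist_force": force on the tool from outside, world axes, zero at the start; "wrist_torque": the same for the moment, N m; "opening": finger opening in m; "grip_force": force on a finger pad.
Only numpy, scipy, OpenCV 4.12 (cv2) and the standard library are available. Lean on these libraries where they do the work, as an engineer would, in place of code of your own. Each camera call takes 0.05 s, during which the arm holds its last target. There are 200 camera calls.

## Task

Lift the largest of the three hanging sprockets up over the upturned end of its peg and off, and stand it in the saddle on the bench scale without dropping it. Once it stands there released, press the scale's left key fully and let it up, then press the right key fully and let it up (left and right as seen from the robot), leaving the middle key alone. Leave the other two sprockets hanging where they are.

Things in the scene. Friction and masses are not known exactly. Their poses are not given: they have to be found in the camera images.
- sprocket_large: Sprocket to weigh: white plastic toothed ring, largest of three on the stand, on any of its pegs. 130 mm over tooth tips, 116 mm over roots, bore 50 mm, 20 mm thick (teeth 18), 0.2 to 0.3 kg. Origin: centre of bore and thickness. Own x: axle line, level and along the pegs; z up. It hangs by the top of its bore; the plain rim above the peg is 33 mm high, teeth above that.
- sprocket_medium: Another white sprocket, 110 mm across the tooth tips, same bore and thickness, on another peg. Origin at the bore's centre, x the axle line. To be left hanging.
- sprocket_small: Another white sprocket, 90 mm across the tooth tips, same bore and thickness, on another peg. Origin at the bore's centre, x the axle line. To be left hanging.
- stand: Fixed dark steel stand, 210 mm high: base plate 130 (x) x 440 (y) x 12 mm, posts 20 mm square at y = +-205 mm, rail along y between them at x = 0 (16 mm thick, 175 to 205 mm high). Nothing stands above it. Origin: centre of the underside. Three pegs point along its own -x, towards the robot, at y = -135, 0, +135 mm.
- peg_mid (a point): Point on the axis of the middle peg, 55 mm in front of the rail centre, 190 mm above the table; axes as the stand's. Pegs: round steel, 12 mm in diameter, from the rail to 112 mm in front of its centre, where the last 10 mm turns up; the tip's top is 10 mm above the top of the peg. The other pegs are 135 mm either side along y. Sprockets hang about here along the pegs.
- scale: Fixed grey bench scale, 300 (x) x 230 (y) mm, housing 50 mm high; origin: centre of its underside. The keys are along its -x end (towards the robot); the steel weighing plate (top 62 mm above the table) with the saddle is at its +x end.
- saddle (a point): Top of the weighing plate under the saddle's middle, axes as the scale's. Saddle: upright slot along y, two aluminium fences 130 mm long, 45 mm high, inner faces at x = +-13.5 mm, flared lips up to 56 mm height (37 mm wide mouth); between them two black slopes form a shallow V. The sprocket stands in it, axle along x, bore centre 70 mm above this point.
- key_left_top (a point): Centre of the top of the left key as seen from the robot (scale's +y side). White round spring key, 34 mm in diameter, in a black collar of 50 mm; top 72 mm above the table when up, collar top 62 mm. The three keys stand in a row along the scale's y, 60 mm apart, 175 mm in front of the saddle. Moves with the key.
- key_middle_top (a point): The same for the middle key, which is not to be pressed.
- key_right_top (a point): The same for the right key (scale's -y side).
- key_left (a joint): Travel of the left key in m: 0 up, 0.006 fully down; it springs back; fully down takes 4 N.
- key_middle (a joint): Travel of the middle key, likewise.
- key_right (a joint): Travel of the right key, likewise.
Not all that is in view belongs to the job. What is shaped like the sprocket_large but pink is not meant.

How it is judged:
On the way, in this order (a step that is already met when the one before it is completed fails the run):
1. the largest sprocket is lifted off its peg and held clear in front of it (x of sprocket_large in the frame of stand below -0.125 m and height (world z) of sprocket_large above 0.15 m and contact force between sprocket_large and the fingers above 0.5 N), for 0.05 s.
2. it stands in the saddle, resting on the scale and released (x of sprocket_large in the frame of saddle between -0.014 and 0.014 m and y of sprocket_large in the frame of saddle between -0.012 and 0.012 m and z of sprocket_large in the frame of saddle between 0.06 and 0.078 m and angle between the x axis of sprocket_large and the x axis of saddle, either way round below 0.25 rad and contact force between sprocket_large and the fingers below 0.1 N and contact force between sprocket_large and scale above 0.5 N and linear speed of sprocket_large below 0.03 m/s), for 0.2 s.
3. the left key is pressed down alone (x of sprocket_large in the frame of saddle between -0.014 and 0.014 m and y of sprocket_large in the frame of saddle between -0.012 and 0.012 m and z of sprocket_large in the frame of saddle between 0.06 and 0.078 m and angle between the x axis of sprocket_large and the x axis of saddle, either way round below 0.25 rad and contact force between sprocket_large and the fingers below 0.1 N and value of joint key_left above 0.0045 m and value of joint key_right below 0.002 m), for 0.05 s.
4. the left key is let up and the right key is pressed down alone (x of sprocket_large in the frame of saddle between -0.014 and 0.014 m and y of sprocket_large in the frame of saddle between -0.012 and 0.012 m and z of sprocket_large in the frame of saddle between 0.06 and 0.078 m and angle between the x axis of sprocket_large and the x axis of saddle, either way round below 0.25 rad and contact force between sprocket_large and the fingers below 0.1 N and value of joint key_right above 0.0045 m and value of joint key_left below 0.002 m), for 0.05 s.
At the end, for the whole second after the job is handed in: The largest sprocket stands at rest and released in the saddle (bore centre within 14 mm across and 12 mm along the slot, 60 to 78 mm above the weighing plate, axle within 0.25 rad of the saddle's x), all keys are up (under 2 mm), and the other two sprockets hang within 30 mm of where they were (x of sprocket_large in the frame of saddle between -0.014 and 0.014 m and y of sprocket_large in the frame of saddle between -0.012 and 0.012 m and z of sprocket_large in the frame of saddle between 0.06 and 0.078 m and angle between the x axis of sprocket_large and the x axis of saddle, either way round below 0.25 rad and contact force between sprocket_large and the fingers below 0.1 N and distance of each of sprocket_medium, sprocket_small from where it was at the start of the episode below 0.03 m and linear speed of sprocket_large below 0.02 m/s and value of joint each of key_left, key_middle, key_right below 0.002 m); the robot touches nothing.
It fails at once if another sprocket is moved more than 30 mm (distance of any of sprocket_medium, sprocket_small from where it was at the start of the episode above 0.03 m).
It fails at once if the middle key is pressed (over 3 mm) (value of joint key_middle above 0.003 m).
It fails at once if a key is pressed (over 3 mm) while the sprocket is not standing in the saddle (value of joint any of key_left, key_right above 0.003 m and not (x of sprocket_large in the frame of saddle between -0.014 and 0.014 m and y of sprocket_large in the frame of saddle between -0.012 and 0.012 m and z of sprocket_large in the frame of saddle between 0.06 and 0.078 m and angle between the x axis of sprocket_large and the x axis of saddle, either way round below 0.25 rad)).
It fails at once if the sprocket is dropped (moves faster than 0.7 m/s out of the fingers) (contact force between sprocket_large and the fingers below 0.1 N and linear speed of sprocket_large above 0.7 m/s).
It also fails if it takes over 62 s, if anything falls off the work surface, if the arm or the gripper's body presses on something with over 40 N, if the wrist force passes 120 N, or if a joint passes its speed limit or range.

## Working session

There is one attempt and no reset: what is moved stays moved. The work goes in short steps, each a Python script; the robot and the scene stay as the last script left them, time stands still between calls to the robot, and variables do not carry over. Pictures are saved under pics/ and viewed, at most 12 in all, crops included, and the job is handed in when it is done.

```bash
ls; mkdir -p pics
python3 - <<'E'
from rig import env,kin,sense,imaging
import cv2,numpy as np
for n in("scene","top"):
    cv2.imwrite(f"pics/{n}0.png",imaging.camera(n)); c=imaging.calibration(n)
    R=cv2.Rodrigues(np.array(c["rvec"]))[0]; print(n,np.array(c["camera_matrix"]).round(1).tolist(),(-R.T@np.array(c["tvec"]).ravel()).round(3),R.round(2).tolist())
s=sense();print(s["t"],s["tcp_pos"],s["orientation"],s["opening"])
E
```

```text
pics
scene [[490.1, 0.0, 316.4], [0.0, 490.1, 202.7], [0.0, 0.0, 1.0]] [ 0.748 -0.551  1.136] [[0.88, 0.48, 0.0], [0.4, -0.74, -0.54], [-0.25, 0.47, -0.84]]
top [[364.6, 0.0, 321.3], [0.0, 364.6, 200.3], [0.0, 0.0, 1.0]] [0.299 0.024 1.027] [[0.01, -1.0, 0.0], [-0.98, -0.01, -0.18], [0.18, 0.0, -0.98]]
0.1 [0.21047769 0.58802484 0.24433901] [-1.35254259e-04  1.71019001e-01  9.85267302e-01 -9.09598431e-04] 0.08561734911647488
```

View pics/scene0.png

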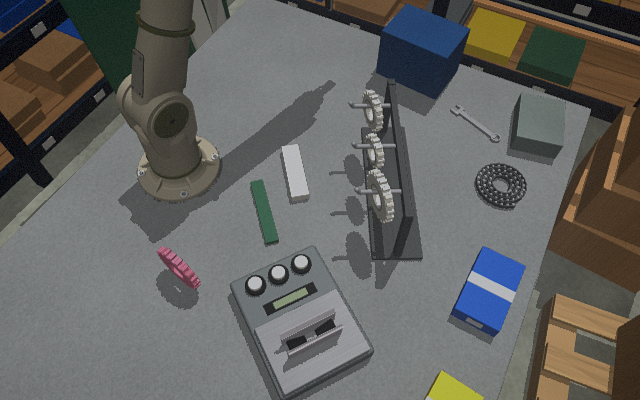

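View pics/top0.png

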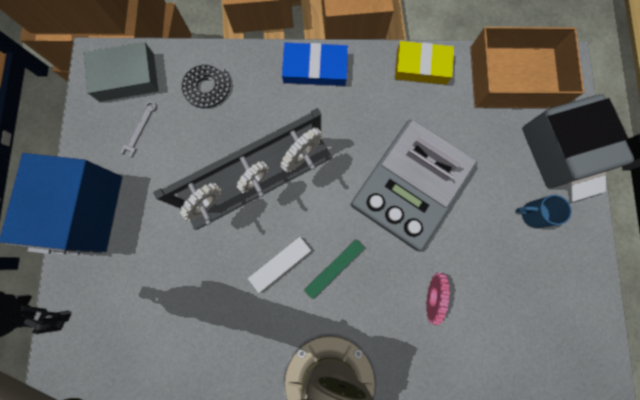

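Run:
```python
import cv2,numpy as np
s=cv2.imread("pics/scene0.png");t=cv2.imread("pics/top0.png")
r=lambda im,x,y,w,h,k:cv2.resize(im[y:y+h,x:x+w],None,fx=k,fy=k,interpolation=cv2.INTER_CUBIC)
cv2.imwrite("pics/A.png",np.hstack([r(s,335,75,95,150,4),r(s,225,235,105,150,4)]))
cv2.imwrite("pics/B.png",np.hstack([r(t,170,105,165,120,3),np.zeros((360,10,3),np.uint8)]))
cv2.imwrite("pics/B.png",r(t,155,100,180,130,4.4))
cv2.imwrite("pics/C.png",r(t,345,115,135,135,4.4))
```

```text
(no output)
```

View pics/A.png

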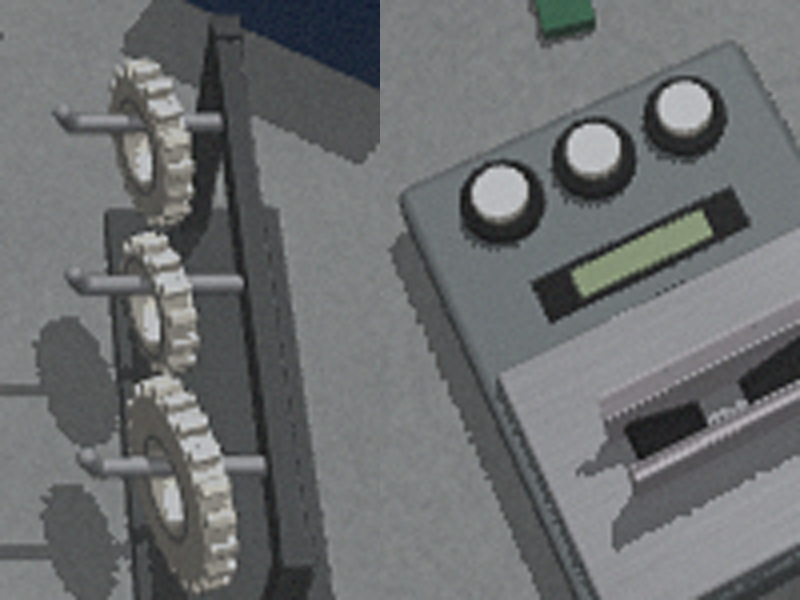

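View pics/B.png

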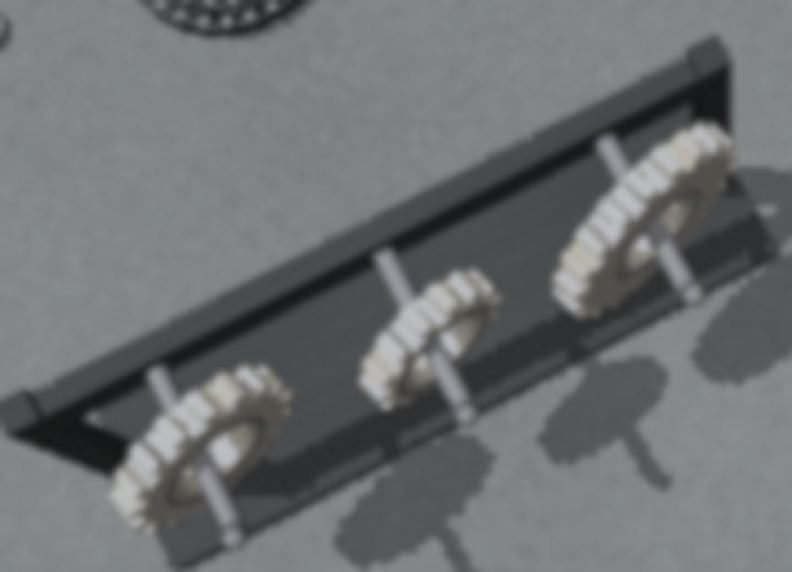

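View pics/C.png

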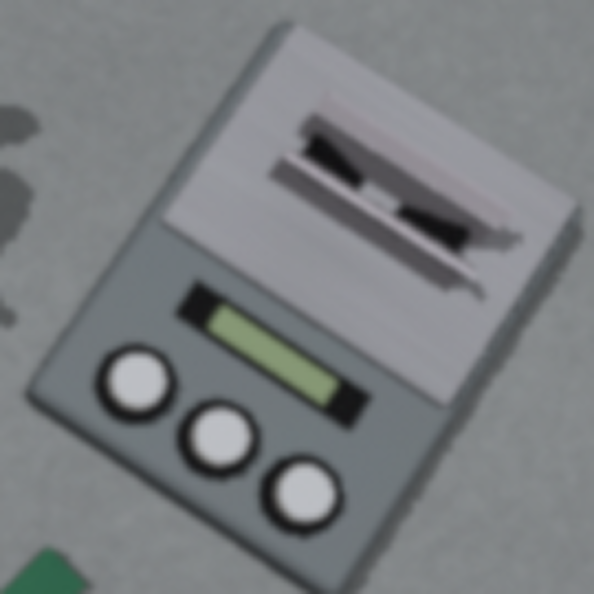

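Image reading: three white sprockets hang on the stand. In the scene view they are far (373,108), middle (374,152) and near (380,195). The pink ring at (178,267) and the black ring at (500,186) are not meant. The near one, at (301,149) in the top view, is clearly the largest. Next I'll fit the stand and scale poses from both views.

```bash
cat > h.py <<'E'
import numpy as np,cv2
from scipy.optimize import least_squares
from rig import env,kin,sense,imaging
def proj(P,n):
    c=imaging.calibration(n); return cv2.projectPoints(np.array(P,float).reshape(-1,3),np.array(c["rvec"]),np.array(c["tvec"]),np.array(c["camera_matrix"]),None)[0].reshape(-1,2)
def un(p,k,x0,y0): return (np.array(p,float)+.5)/k-.5+[x0,y0]
def tri(ps):
    f=lambda X:np.concatenate([proj(X,n)[0]-p for n,p in ps])
    r=least_squares(f,[.5,0,.1]); return r.x,np.abs(r.fun).max()
def pose(M,obs,z=None):
    # M model pts; obs: list (cam, idx, px)
    M=np.array(M,float)
    def f(v):
        c,s=np.cos(v[2]),np.sin(v[2]); W=M@np.array([[c,-s,0],[s,c,0],[0,0,1]]).T+[v[0],v[1],v[3]]
        return np.concatenate([proj(W[i],n)[0]-p for n,i,p in obs])
    best=min((least_squares(f,[.55,0,y,0]) for y in np.arange(-3,3,1.)),key=lambda r:r.cost)
    return best.x,best.fun.reshape(-1,2)
def down(yaw): # tool z down, tool y at heading yaw (y axis = (cos,sin))
    from scipy.spatial.transform import Rotation as Ro
    y=np.array([np.cos(yaw),np.sin(yaw),0]);z=np.array([0,0,-1.]);x=np.cross(y,z)
    q=Ro.from_matrix(np.array([x,y,z]).T).as_quat(); return [q[3],q[0],q[1],q[2]]
E
cat > m.py <<'E'
from h import *
B=lambda *p:un(p,4.4,155,100); C=lambda *p:un(p,4.4,345,115); A=lambda *p:un(p,4,335,75); A2=lambda x,y:un((x-380,y),4,225,235)
np.set_printoptions(precision=4,suppress=True)
tipsT=[B(234,535),B(467,410),B(693,292)]; tipsS=[A(64,114),A(76,275),A(91,457)]
for a,b in zip(tipsT,tipsS): print("tip",*tri([("top",a),("scene",b)]))
kT=[C(138,380),C(220,436),C(304,493)]; kS=[A2(686,106),A2(593,147),A2(499,187)]
for a,b in zip(kT,kS): print("key",*tri([("top",a),("scene",b)]))
M=[[-.107,.135,.206],[-.107,0,.206],[-.107,-.135,.206],[0,.205,.21],[0,-.205,.21]]
o=[("top",i,tipsT[i]) for i in range(3)]+[("scene",i,tipsS[i]) for i in range(3)]+[("top",3,B(20,412)),("top",4,B(708,52)),("scene",3,A(228,32))]
st,r=pose(M,o);print("stand",st);print(r)
# scale in saddle frame (origin on table below saddle)
L=.118
M=[[-.175,.06,.072],[-.175,0,.072],[-.175,-.06,.072],[.0185,.065,L],[.0185,-.065,L],[-.0185,.065,L],[-.0185,-.065,L]]
o=[("top",i,kT[i]) for i in range(3)]+[("scene",i,kS[i]) for i in range(3)]+[("top",3,C(325,97)),("top",4,C(518,237)),("top",5,C(285,153)),("top",6,C(482,293))]
sc,r=pose(M,o);print("scale",sc);print(r)
E
python3 m.py
```

```text
tip [0.3978 0.2832 0.2004] 0.19404182980798623
tip [0.4643 0.1645 0.2028] 0.19099588679409862
tip [0.5301 0.0476 0.2024] 0.5963389881007402
key [ 0.472  -0.1199  0.0712] 0.6151493239160573
key [ 0.4374 -0.169   0.0717] 0.33413935679482165
key [ 0.403  -0.2176  0.0742] 0.3017814361652711
stand [ 0.5589  0.2173  0.5084 -0.0034]
[[-0.328  -1.1219]
 [-0.3795 -0.6262]
 [-0.274  -0.9648]
 [ 0.5331 -0.2471]
 [ 0.3525  0.0974]
 [-0.2154  0.4135]
 [ 0.053   0.5009]
 [ 0.724   1.5484]
 [-1.5591 -0.5027]]Traceback (most recent call last):
  File "m.py", line 15, in <module>
    sc,r=pose(M,o);print("scale",sc);print(r)
         ~~~~^^^^^
  File "h.py", line 16, in pose
    best=min((least_squares(f,[.55,0,y,0]) for y in np.arange(-3,3,1.)),key=lambda r:r.cost)
  File "h.py", line 16, in <genexpr>
    best=min((least_squares(f,[.55,0,y,0]) for y in np.arange(-3,3,1.)),key=lambda r:r.cost)
              ~~~~~~~~~~~~~^^^^^^^^^^^^^^^
    return func(*args, **kwargs)
    result = trf(vector_fun.fun, vector_fun.jac, x0, f0, J0, lb, ub, ftol, xtol,
                 gtol, max_nfev, x_scale, loss_functi
[... 999 characters left out ...]
 ^^^^^^^
    f = np.atleast_1d(self.fun(x, *self.args, **self.kwargs))
                      ~~~~~~~~^^^^^^^^^^^^^^^^^^^^^^^^^^^^^^
    return np.atleast_1d(self.fun(x))
                         ~~~~~~~~^^^
    return self.f(x, *self.args, **self.kwargs)
           ~~~~~~^^^^^^^^^^^^^^^^^^^^^^^^^^^^^^
  File "h.py", line 15, in f
    return np.concatenate([proj(W[i],n)[0]-p for n,i,p in obs])
                           ~~~~^^^^^^^^
  File "h.py", line 5, in proj
    c=imaging.calibration(n); return cv2.projectPoints(np.array(P,float).reshape(-1,3),np.array(c["rvec"]),np.array(c["tvec"]),np.array(c["camera_matrix"]),None)[0].reshape(-1,2)
ValueError: time passes only in moves, steps and waits
```

```bash
python3 - <<'E'
s=open('h.py').read()
s=s.replace('def proj','_c={}\ndef cal(n):\n    if n=="wrist" or n not in _c: _c[n]=imaging.calibration(n)\n    return _c[n]\ndef proj').replace('c=imaging.calibration(n); return','c=cal(n); return')
open('h.py','w').write(s)
E
python3 m.py | tail -11
python3 - <<'E'
from h import *
st=np.array([.5589,.2173]);a=.508
R=np.array([[np.cos(a),-np.sin(a)],[np.sin(a),np.cos(a)]])
g=st+R@[-.055,-.135]; print(g,np.linalg.norm(g))
for k in range(4):
    for nm,p in(("grasp",[*g,.218]),("hi",[*g,.36]),("off",[*(st+R@[-.19,-.135]),.24])):
        print(k,nm,kin.ik(p,down(a+np.pi*(k%2))) if k<2 else None)
for yaw in (-.615,-.615+np.pi):
    for p in ([.546,-.27,.18],[.546,-.27,.25],[.472,-.12,.08],[.403,-.218,.08]): print(kin.ik(p,down(yaw)))
E
```

```text
scale [ 0.5764 -0.2728 -0.6414 -0.0024]
[[-0.4703 -0.4834]
 [-0.7142  0.2571]
 [-1.1668  0.9504]
 [-0.5797  0.457 ]
 [-0.5111 -0.1117]
 [-0.7403 -0.2015]
 [ 1.1303  1.7068]
 [-1.182  -1.0794]
 [ 2.1828 -0.2333]
 [-0.9253 -2.6969]]
[0.5765136  0.07259423] 0.5810661387592386
0 grasp [-0.63484869  0.33315229  0.58291921  1.56049818 -0.18769758  1.30438354
  0.48034232]
0 hi [-0.6495201   0.29222824  0.62962347  1.29934281 -0.17055211  1.60324683
  0.46204008]
0 off [-0.73116525  0.00557894  0.65724262  1.83428246 -0.00353444  1.30289504
  0.43500545]
1 grasp [-1.07360147  0.64767575  1.36188748  1.57633909 -0.63755482  1.44088578
 -2.3005577 ]
1 hi [-1.03152203  0.53231735  1.36298774  1.31386497 -0.52369899  1.6887479
 -2.40216749]
1 off [-9.57244477e-01 -3.09411501e-03  8.85325252e-01  1.84049200e+00
  2.48370668e-03  1.30306014e+00 -2.70617129e+00]
2 grasp None
2 hi None
2 off None
3 grasp None
3 hi None
3 off None
[-0.36148488  0.63265431  1.15630435  1.54759991 -0.58803651  1.34964113
  0.24009359]
[-0.33637032  0.54059626  1.11581427  1.44364945 -0.48410063  1.45492553
  0.16163932]
[-0.5967485   0.3484242   0.92403958  1.97665921 -0.33513751  0.97627431
 -0.12509212]
[-0.37433884  0.26166327  0.91067054  2.04708154 -0.25443115  0.94733203
  0.05517701]
[ 1.21763484  0.740827   -1.28727497  1.47432088  0.71077638  1.45369184
  2.44925243]
[ 1.20199045  0.66645581 -1.28593577  1.37091153  0.63521528  1.5565938
  2.5039319 ]
[-0.55674925  0.3316356   0.87122395  1.97544898 -0.30669962  0.97041097
  2.99039121]
[ 1.34875139  0.37334641 -1.06413876  1.98161516  0.38679963  1.00733925
  2.62783344]
```

Run:
```python
from h import *
env.goto([.56,.064,.37],down(.508))
c=imaging.calibration("wrist"); im=imaging.camera("wrist")
R=cv2.Rodrigues(np.array(c["rvec"]))[0]; print((-R.T@np.array(c["tvec"]).ravel()).round(3),R.round(2).tolist(),c["camera_matrix"])
np.save("w1.npy",np.r_[np.ravel(c["rvec"]),np.ravel(c["tvec"]),np.ravel(c["camera_matrix"])])
cv2.imwrite("pics/w1.png",cv2.resize(im,None,fx=1.25,fy=1.25,interpolation=cv2.INTER_CUBIC)); s=sense();print(s["t"],s["tcp_pos"])
a=.508;Rr=np.array([[np.cos(a),-np.sin(a)],[np.sin(a),np.cos(a)]])
f=lambda x,y,z:[*(np.array([.5589,.2173])+Rr@[x,y]),z]
print(proj([f(-.107,-.135,.206),f(-.107,0,.206),f(-.055,-.135,.236),f(0,-.205,.21)],"wrist").round(1)*1.25)
```

```text
[0.521 0.138 0.498] [[0.87, 0.49, -0.0], [0.46, -0.83, 0.32], [0.15, -0.28, -0.95]] [[312.84527509   0.         324.81561888]
 [  0.         312.84527509 199.24292749]
 [  0.           0.           1.        ]]
2.4417 [0.55988526 0.0655128  0.36958493]
[[361.375 232.   ]
 [354.5    37.   ]
 [430.625 243.875]
 [493.75  315.5  ]]
```

View pics/w1.png

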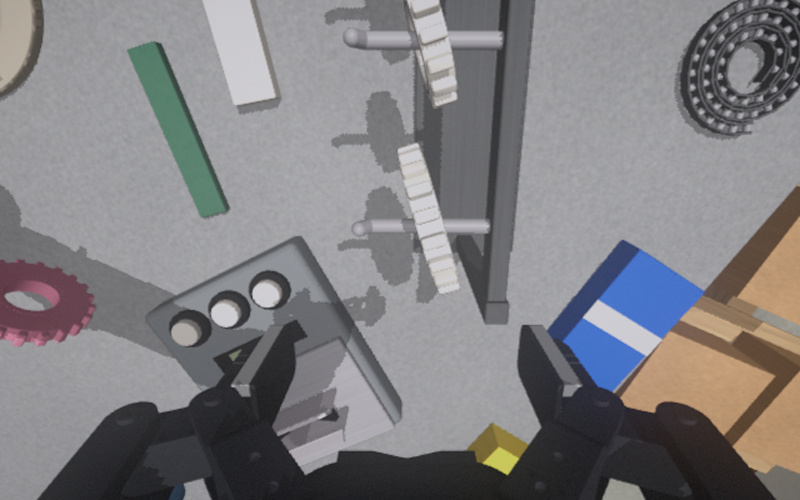

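The wrist view shows the large sprocket spanning about (398–459, 144–293), with its peg tip at (361,229) as predicted. It hangs yawed about 17° from the peg normal. I'll fit its pose from its extents in the three views.

```bash
cat > fit.py <<'E'
from h import *
w=np.load("w1.npy"); _cw={"rvec":w[:3],"tvec":w[3:6],"camera_matrix":w[6:].reshape(3,3)}
import h; h._c["w1"]=_cw
th=np.arange(0,2*np.pi,.02)
ob={"w1":np.r_[un((398,144),1.25,0,0),un((459,293),1.25,0,0)],
    "top":np.r_[un((553,120),4.4,155,100),un((735,320),4.4,155,100)],
    "scene":np.r_[un((127,372),4,335,75),un((238,592),4,335,75)]}
def ext(v,n):
    c,s=np.cos(v[3]),np.sin(v[3]); P=[]
    for d in(-.009,.009): P.append(np.c_[v[0]+d*c-s*.065*np.cos(th),v[1]+d*s+c*.065*np.cos(th),v[2]+.065*np.sin(th)])
    p=proj(np.vstack(P),n); return np.r_[p.min(0),p.max(0)]
f=lambda v:np.concatenate([ext(v,n)-ob[n] for n in ob])
for y0 in(.5,.8):
    r=least_squares(f,[.5765,.0726,.171,y0],x_scale=[.01,.01,.01,.1],diff_step=1e-4,loss="soft_l1");print(r.x,r.cost,r.fun.reshape(3,4).round(2))
v=r.x; d=v[:2]-[.5589,.2173];a=.508
print("in stand",np.cos(a)*d[0]+np.sin(a)*d[1],-np.sin(a)*d[0]+np.cos(a)*d[1])
E
python3 fit.py
```

```text
[0.57785522 0.07565029 0.16963906 0.7933714 ] 4.806226386469378 [[-0.22 -2.85  0.66  1.3 ]
 [-1.39  0.44  0.52 -0.24]
 [-0.51  0.73 -0.32  1.19]]
[0.57785522 0.07565029 0.16963904 0.79337168] 4.806226387930543 [[-0.22 -2.85  0.66  1.3 ]
 [-1.39  0.44  0.52 -0.24]
 [-0.51  0.73 -0.32  1.19]]
in stand -0.05234124178192298 -0.1329824667109752
```

Run:
```python
from h import *
q=down(.793); g=np.array([.5775,.0748]); a=.508; pd=-np.array([np.cos(a),np.sin(a)])
def st(m): s=sense();print(m,round(s["t"],2),s["tcp_pos"].round(4) if hasattr(s["tcp_pos"],"round") else s["tcp_pos"],round(s["opening"],4),round(s["grip_force"],1),np.round(s["wrist_force"],1))
env.goto([*g,.29],q); env.servo_line([*g,.219],contact_N=8,vel=.1); st("down")
env.clamp(45); st("clamp")
cv2.imwrite("pics/w2.png",imaging.camera("wrist"))
if .014<sense()["opening"]<.026:
    env.servo_line([*g,.241],vel=.06); st("lift")
```

```text
down 3.73 [0.578  0.0748 0.22  ] 0.0853 0.0 [-0.  -0.1  0.4]
clamp 4.33 [0.5776 0.0749 0.2193] 0.0192 45.8 [-0.1  0.3  2.4]
lift 4.9 [0.5776 0.0748 0.2412] 0.019 45.4 [ 0.3  0.1 -2.4]
```

View pics/w2.png

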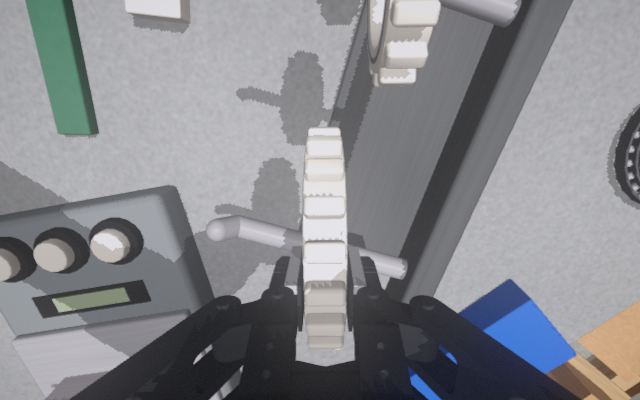

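The sprocket is squarely gripped and the wrist reads 2.4 N, which matches its weight. I'll retreat along the peg, then look at the saddle from two places.

Run:
```python
from h import *
q=down(.793); g=np.array([.5775,.0748]); a=.508; pd=-np.array([np.cos(a),np.sin(a)])
def st(m): s=sense();print(m,round(s["t"],2),np.round(s["tcp_pos"],4),round(s["opening"],4),round(s["grip_force"],1),np.round(s["wrist_force"],1))
p=g+pd*.135
print(env.servo_line([*p,.241],vel=.1,contact_N=8)); st("off")
env.servo_line([*p,.30],vel=.15)
yw=-.63; tx=np.array([-np.sin(yw),np.cos(yw)]); s0=np.array([.572,-.272])
W=[]
for k,o in enumerate((-.10,-.05)):
    env.goto([*(s0+tx*o),.30],down(yw)); env.sleep(.2)
    c=imaging.calibration("wrist"); im=imaging.camera("wrist"); cv2.imwrite(f"pics/s{k}.png",im)
    np.save(f"s{k}.npy",np.r_[np.ravel(c["rvec"]),np.ravel(c["tvec"]),np.ravel(c["camera_matrix"])])
    print(proj([[*s0,.118],[.403,-.2176,.072]],"wrist").round()); W.append(im); st("look")
cv2.imwrite("pics/s.png",np.vstack([cv2.resize(x[:300],None,fx=1,fy=1) for x in W]))
```

```text
False
off 6.4 [0.4599 0.0094 0.2409] 0.0196 45.4 [ 1.4  0.4 -1.7]
[[325.  76.]
 [175. 131.]]
look 8.56 [ 0.5137 -0.3517  0.3002] 0.0189 45.3 [ 0.7 -0.4 -1.8]
[[325. 128.]
 [181. 173.]]
look 9.12 [ 0.5418 -0.3133  0.3002] 0.0192 45.3 [ 0.3 -0.8 -2.5]
```

View pics/s.png

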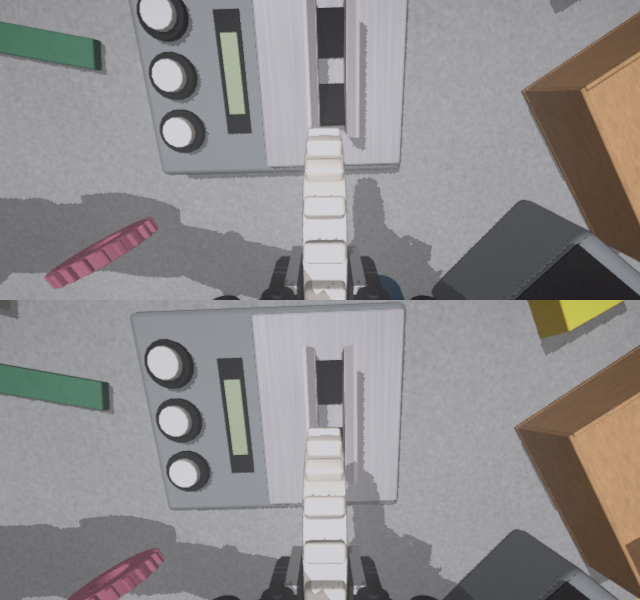

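Run:
```python
import cv2,numpy as np
f=lambda n,x,y,w,h:cv2.resize(cv2.imread(f"pics/{n}.png")[y:y+h,x:x+w],None,fx=4,fy=4,interpolation=cv2.INTER_CUBIC)
cv2.imwrite("pics/sc.png",np.hstack([f("s0",280,0,100,150),f("s1",280,35,100,150)]))
```

```text
(no output)
```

View pics/sc.png

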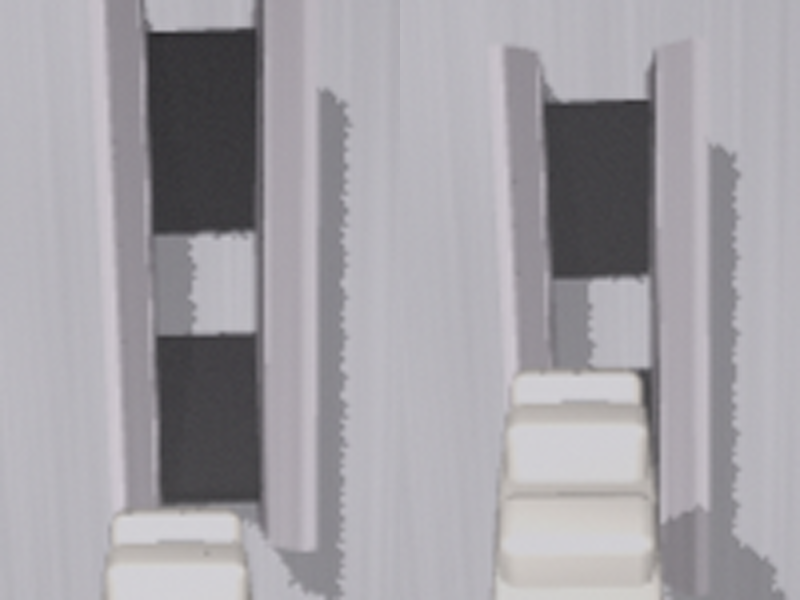

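```bash
cat > fit2.py <<'E'
from h import *
import h
for n in("s0","s1"):
    w=np.load(n+".npy"); h._c[n]={"rvec":w[:3],"tvec":w[3:6],"camera_matrix":w[6:].reshape(3,3)}
np.set_printoptions(precision=4,suppress=True)
a0=lambda *p:un(p,4,280,0); a1=lambda x,y:un((x-400,y),4,280,35)
M=[[-.175,.06,.072],[-.175,0,.072],[-.175,-.06,.072],[-.0185,.065,.118],[.0185,.065,.118],[.0185,-.065,.118],[0,0,.064]]
o=[("s0",0,[163,12]),("s0",1,[173,76]),("s0",2,[182,131]),("s1",0,[164,62]),("s1",1,[178,121]),("s1",2,[184,172]),
("s1",3,a1(503,45)),("s1",4,a1(693,40)),("s0",5,a0(303,550)),("s0",6,a0(206,283)),("s1",6,a1(600,322))]
k=lambda i,p0,p1:print("tri",i,*tri([("s0",np.array(p0)),("s1",np.array(p1))]))
k(2,[182,131],[184,172]);k(1,[173,76],[178,121]);k("gap",a0(206,283),a1(600,322))
sc,r=pose(M,o);print("all",sc);print(r.T)
sc,r=pose(M,o[6:]);print("saddle only",sc);print(r.T)
E
python3 fit2.py
```

```text
tri 2 [ 0.404  -0.2193  0.0621] 1.8760377242610957
tri 1 [ 0.4386 -0.1711  0.0609] 0.5314849733769904
tri gap [ 0.5822 -0.2682  0.0615] 0.4155528488805089
all [ 0.5835 -0.2688 -0.5966 -0.0083]
[[-2.9653 -2.0247 -1.2446  2.7651 -0.8718  2.4328  4.8376 -2.5829 -2.4566
   0.7545  1.5288]
 [ 0.5651 -0.6273  0.5187  1.2202 -0.3713  0.1735  0.3372  0.0296 -1.4845
   0.1389 -0.5324]]
saddle only [ 0.5825 -0.2693 -0.5813  0.005 ]
[[ 2.4911 -3.1742 -0.8336  0.5182  1.2823]
 [-0.3105 -1.3972  0.8324  0.1408  1.0463]]
```

Run:
```python
from h import *
def st(m): s=sense();print(m,round(s["t"],2),np.round(s["tcp_pos"],4),round(s["opening"],4),round(s["grip_force"],1),np.round(s["wrist_force"],1))
p=[.5828,-.2685]; q=down(-.597)
env.goto([*p,.30],q); env.servo_line([*p,.235],vel=.12); env.sleep(.2); st("above")
print(env.servo_line([*p,.192],vel=.05,contact_N=5)); st("in")
if sense()["tcp_pos"][2]<.195:
    env.sleep(.1); print(env.servo_line([*p,.172],vel=.03,contact_N=4)); st("seat")
cv2.imwrite("pics/p.png",imaging.camera("wrist")); cv2.imwrite("pics/pscene.png",imaging.camera("scene"))
cv2.imwrite("pics/pp.png",np.hstack([cv2.imread("pics/p.png")[:,200:460],cv2.resize(cv2.imread("pics/pscene.png")[230:360,230:390],(492,400))]))
```

```text
above 10.37 [ 0.5831 -0.2689  0.236 ] 0.019 45.3 [-0.   0.2 -1.9]
False
in 11.38 [ 0.583  -0.2687  0.1924] 0.0191 45.3 [-0.6 -0.4 -1.6]
True
seat 11.93 [ 0.5826 -0.2693  0.1804] 0.0189 46.0 [ 0.2 -1.5  1.9]
```

View pics/pp.png

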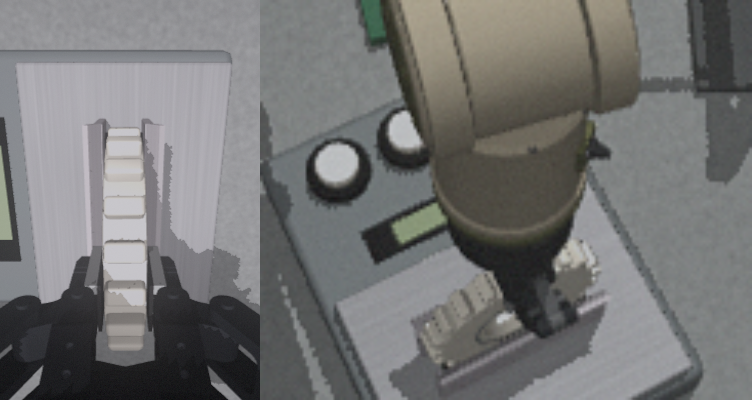

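Seated where expected: contact came at TCP 0.180, and the sprocket is centred between the fences in both views. I'll release it and press the keys.

Run:
```python
from h import *
def st(m): s=sense();print(m,round(s["t"],2),np.round(s["tcp_pos"],4),round(s["opening"],4),round(s["grip_force"],1),np.round(s["wrist_force"],1))
p=sense()["tcp_pos"]; q=down(-.597)
env.gripper_open(); env.sleep(.4); st("open")
env.servo_line([p[0],p[1],.26],vel=.1); st("up")
cv2.imwrite("pics/r.png",imaging.camera("wrist"))
env.goto([.4718,-.1203,.16],q); env.clamp(30); env.sleep(.5); st("at left")
cv2.imwrite("pics/k.png",imaging.camera("wrist"));cv2.imwrite("pics/ks.png",imaging.camera("scene"))
cv2.imwrite("pics/kk.png",np.hstack([cv2.resize(cv2.imread("pics/k.png"),(480,300)),cv2.resize(cv2.imread("pics/ks.png")[220:370,220:380],(320,300))]))
```

```text
open 13.09 [ 0.5824 -0.2683  0.1798] 0.085 0.0 [-0.5  0.4  0.3]
up 14.04 [ 0.5825 -0.269   0.2593] 0.085 0.0 [-0.5 -1.1 -0.1]
at left 16.21 [ 0.4718 -0.1203  0.16  ] 0.0001 0.0 [ 0.5  0.  -0.2]
```

View pics/kk.png

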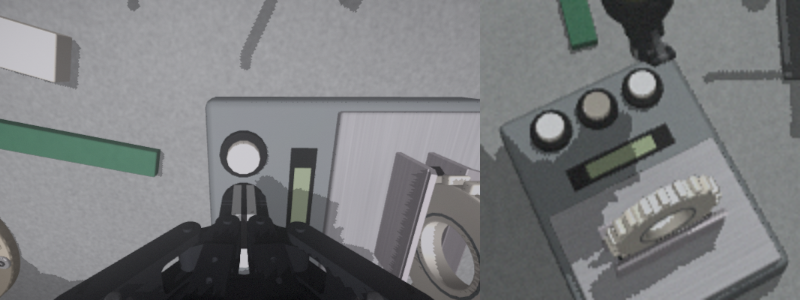

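The sprocket stands released in the saddle. The left key is visible at wrist pixel (324,207). I'll check that by projection and then press.

Run:
```python
from h import *
def st(m): s=sense();print(m,round(s["t"],2),np.round(s["tcp_pos"],4),np.round(s["wrist_force"],1))
pr=proj([.4718,-.1203,.072],"wrist")[0]; print(pr)
if np.abs(pr-[324,207]).max()<9:
    q=down(-.597)
    for n,x,y in(("left",.4718,-.1203),("right",.4040,-.2193)):
        env.goto([x,y,.15],q); env.servo_line([x,y,.095],vel=.1); env.sleep(.15)
        print(env.servo_line([x,y,.0775],vel=.02,contact_N=12)); env.sleep(.2); st(n)
        env.servo_line([x,y,.15],vel=.1); env.sleep(.3)
    env.servo_line([x,y,.25],vel=.15); st("end")
    a=imaging.camera("scene"); b=imaging.camera("wrist"); cv2.imwrite("pics/end.png",np.hstack([cv2.resize(a,(400,250)),cv2.resize(a[220:370,220:380],(300,250))]))
```

```text
[324.61314755 212.10130975]
True
left 18.34 [ 0.4719 -0.1203  0.08  ] [-3.   1.8  9.3]
True
right 21.83 [ 0.4041 -0.2193  0.08  ] [-2.   0.9 11.4]
end 23.93 [ 0.4036 -0.2194  0.2495] [-0.7  0.2 -0.5]
```

View pics/end.png

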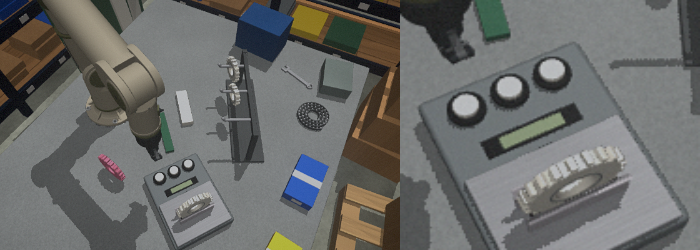

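The sprocket stands in the saddle, all the keys are up, and the other two sprockets still hang on the stand. Handing in.

```bash
python3 -c "
from rig import env
print(env.close_job())"
```

```text
the job is handed in; nothing more can be done
None
```

The job is handed in at about 24 s of the 62 s allowed, but no verdict came back: the largest sprocket stands released in the saddle, the left then right keys were each pressed to their stop and let up, and the other two sprockets still hang.

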